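Load a centrifuge rotor with the stacked tube inserts, in balance

TASK

The washed tube inserts are stacked on the drying mat, three below and one on top. Take the stack apart and lower one insert fully down into each of the four buckets of the centrifuge rotor, so that it is balanced: the two teal inserts in opposite buckets and the two orange ones in the other opposite pair. Keep the inserts upright, and leave the rotor key and the wash bottle where they are.

Things in the scene. Friction and masses are not known exactly. Their poses are not given: they have to be found in the camera images.
- teal_1: Teal plastic tube insert (fluted cylinder, seven small dark holes in its paler top), 56 mm in diameter, 84 mm tall, 0.15 kg, straight round side, flat ends; origin at the centre of its underside, z up. At the start the top one, centred across the three lower inserts, its underside 90 mm above the bench. The stack stands on a fixed dark rubber mat, 220 x 220 x 6 mm.
- teal_2: Teal plastic tube insert (fluted cylinder, seven small dark holes in its paler top), 56 mm in diameter, 84 mm tall, 0.15 kg, straight round side, flat ends; origin at the centre of its underside, z up. One of the three lower inserts of the stack, about 87 mm apart, on a circle of 50 mm radius about the stack's axis: fingers have most room closing along the tangent of that circle.
- orange_1: Orange plastic tube insert (fluted cylinder, four large dark holes in its paler top), 56 mm in diameter, 84 mm tall, 0.15 kg, straight round side, flat ends; origin at the centre of its underside, z up. One of the three lower inserts of the stack, about 87 mm apart, on a circle of 50 mm radius about the stack's axis: fingers have most room closing along the tangent of that circle.
- orange_2: Orange plastic tube insert (fluted cylinder, four large dark holes in its paler top), 56 mm in diameter, 84 mm tall, 0.15 kg, straight round side, flat ends; origin at the centre of its underside, z up. One of the three lower inserts of the stack, about 87 mm apart, on a circle of 50 mm radius about the stack's axis: fingers have most room closing along the tangent of that circle.
- bucket_1: Steel rotor bucket, an open cup fixed to the rotor: 58 mm tall, inside 67 mm wide, at the flared mouth 78 mm (83 outside), floor 6 mm thick. Origin at the centre of its underside, 28 mm above the bench: mouth at 86 mm, inner floor at 34 mm; a seated insert stands 32 mm proud of the mouth. Straight across from bucket_3.
- bucket_2: Bucket exactly like bucket_1; straight across from bucket_4. The rotor (aluminium, four arms between the buckets, black stand) is fixed, placed and turned anew at each start, left or right. The bucket axes lie 105 mm from the rotor's axis: neighbours 148 mm apart, those straight across 210 mm. Hub top 93 mm, arms 79 mm above the bench.
- bucket_3: Bucket exactly like bucket_1; straight across from bucket_1.
- bucket_4: Bucket exactly like bucket_1; straight across from bucket_2.
- rotor_key: Bystander, leave alone: T-shaped steel rotor key with a black cross grip, lying flat, 100 x 80 x 14 mm, loose; origin under the shaft, 45 mm from the cross grip, x along the shaft.
- wash_bottle: Bystander, leave alone: white plastic bottle with a red cap, 60 mm in diameter, 140 mm tall, loose; origin at the centre of its underside.

How it is judged:
At the end, for the whole second after the job is handed in: Each insert stands in a bucket of its own: axes within 10 mm, underside less than 12 mm above the bucket's underside (on its floor), within 7 degrees of upright, released, at rest. The teal inserts are in opposite buckets (over 185 mm apart), and so are the orange ones (((horizontal distance between teal_1 and bucket_1 below 0.01 m and z of teal_1 in the frame of bucket_1 below 0.012 m) or (horizontal distance between teal_1 and bucket_2 below 0.01 m and z of teal_1 in the frame of bucket_2 below 0.012 m) or (horizontal distance between teal_1 and bucket_3 below 0.01 m and z of teal_1 in the frame of bucket_3 below 0.012 m) or (horizontal distance between teal_1 and bucket_4 below 0.01 m and z of teal_1 in the frame of bucket_4 below 0.012 m)) and angle between each of teal_1, teal_2, orange_1, orange_2's own z axis and vertical below 0.12 rad and linear speed of each of teal_1, teal_2, orange_1, orange_2 below 0.02 m/s and angular speed of each of teal_1, teal_2, orange_1, orange_2 below 0.2 rad/s and ((horizontal distance between teal_2 and bucket_1 below 0.01 m and z of teal_2 in the frame of bucket_1 below 0.012 m) or (horizontal distance between teal_2 and bucket_2 below 0.01 m and z of teal_2 in the frame of bucket_2 below 0.012 m) or (horizontal distance between teal_2 and bucket_3 below 0.01 m and z of teal_2 in the frame of bucket_3 below 0.012 m) or (horizontal distance between teal_2 and bucket_4 below 0.01 m and z of teal_2 in the frame of bucket_4 below 0.012 m)) and ((horizontal distance between orange_1 and bucket_1 below 0.01 m and z of orange_1 in the frame of bucket_1 below 0.012 m) or (horizontal distance between orange_1 and bucket_2 below 0.01 m and z of orange_1 in the frame of bucket_2 below 0.012 m) or (horizontal distance between orange_1 and bucket_3 below 0.01 m and z of orange_1 in the frame of bucket_3 below 0.012 m) or (horizontal distance between orange_1 and bucket_4 below 0.01 m and z of orange_1 in the frame of bucket_4 below 0.012 m)) and ((horizontal distance between orange_2 and bucket_1 below 0.01 m and z of orange_2 in the frame of bucket_1 below 0.012 m) or (horizontal distance between orange_2 and bucket_2 below 0.01 m and z of orange_2 in the frame of bucket_2 below 0.012 m) or (horizontal distance between orange_2 and bucket_3 below 0.01 m and z of orange_2 in the frame of bucket_3 below 0.012 m) or (horizontal distance between orange_2 and bucket_4 below 0.01 m and z of orange_2 in the frame of bucket_4 below 0.012 m)) and horizontal distance between teal_1 and teal_2 above 0.185 m and horizontal distance between orange_1 and orange_2 above 0.185 m); the robot touches nothing.
It fails at once if an insert is tipped over (leans more than 35 degrees) (angle between any of teal_1, teal_2, orange_1, orange_2's own z axis and vertical above 0.61 rad).
It fails at once if the rotor key or the wash bottle is moved by more than 30 mm (distance of any of rotor_key, wash_bottle from where it was at the start of the episode above 0.03 m).
It also fails if it takes over 99 s, if anything falls off the work surface, if the arm or the gripper's body presses on something with over 40 N, if the wrist force passes 120 N, or if a joint passes its speed limit or range.

ROBOT

A 7-joint arm with a two-finger parallel gripper is mounted at the origin on the work surface. World frame = base frame: x ahead of the robot, y to its left, z up, the work surface at z = 0. Lengths are in m, angles in rad, forces in N, time in s.
With the tool pointing down it reaches from about 0.425 to 0.975 m from the base axis. Payload 16.7 kg.
Tool frame: the origin (TCP) lies at the very end of the fingers, on their centre line; the grasp point (between the pads) lies 19 mm behind it; z points along the fingers, y is the line along which they close (so a half turn about z gives the same grasp; the last joint's range is limited). The gripper opens to 85 mm and grips with 20 to 120 N. Pads are 22 mm wide; open, the fingers measure 114 mm over their backs; the gripper's body (76 mm by 85 mm) begins 54 mm behind the grasp point. The pads swing forward as they close: fully open they stand 13 mm farther back than shut.
Start: joints at [-1.437, 0.426, 0.074, 1.606, -0.034, 1.111, -0.067], TCP at [0.189, 0.648, 0.193] pointing down, gripper open.
Joint ranges: [-2.85, 2.85], [-0.5, 2.14], [-1.23, 1.37], [0.21, 2.46], [-1.02, 4.16], [0.16, 2.05], [-2.73, 2.73]. Speed limits (rad/s): [1.89, 1.89, 2.39, 2.39, 3.01, 3.01, 3.01].

INTERFACE

Orientations are given as a rotation vector (axis times angle).
In Python, from rig import arm gives the robot as it stands. Calls block until the motion is done:
- arm.move_pose(position, orientation): joint-space move of the TCP to a pose.
- arm.movel(position, rot=None, vel=0.15): straight line of the TCP; rot=None keeps the orientation; vel is the mean speed in m/s.
- arm.move_j(angles): joint-space move.
- arm.let_go() and arm.close_gripper(f_grip=None): open the fingers fully, or close them until they stop; f_grip is the grip in N (None keeps the last).
- arm.sleep(seconds).
- arm.inverse_kinematics(position, orientation): joint angles nearest the present ones, or None.
- arm.observe(): the state.
- arm.camera(name): name is "scene" or "top" or "wrist"; returns a dict with "img" (384x512x3 uint8, red, green, blue), "depth" (384x512 float32, m along the optical axis (not along the pixel's ray), 0 where there is no reading), "mtx" (3x3 intrinsics, pixels), "k1" (the pictures are not rectified: a ray, as slopes to the right and down, at radius r is drawn at 1 + k1 r^2 times it, then the intrinsics apply), "T" (4x4, takes a point from camera to world coordinates); the wrist camera has in their place "hand_eye" (4x4, takes a point from camera to tool coordinates, whose origin is the TCP and whose axes are the flange's). Camera axes: x right, y up, looking along -z (the intrinsics and any distortion apply to the point x, -y, -z); pixel columns grow to the right and rows downward; lengths in m; the calibration is good to about 2 mm. A picture is of the moment at which its call begins: read the wrist's pose just before it.
A pose or a line that the arm cannot do raises arm.MotionError and nothing moves.
- arm.hand_in(): hands the job in; it is judged then, once.
The state is a dict: "t": time; "q": joint angles; "qvel": joint speeds; "joint_efforts": joint torques, N m; "tool_pos": TCP position; "eef_rot": TCP orientation; "wrist_force": force on the tool from outside, world axes, zero at the start; "ft_torque": the same for the moment, N m; "gripper_width": finger opening in m; "grip_force": force on a finger pad.
Only numpy, scipy, OpenCV 4.12 (cv2) and the standard library are available. Lean on these libraries where they do the work, as an engineer would, in place of code of your own. Each camera call takes 0.05 s, during which the arm holds its last target. There are 200 camera calls.

## Working session

There is one attempt and no reset: what is moved stays moved. The work goes in short steps, each a Python script; the robot and the scene stay as the last script left them, time stands still between calls to the robot, and variables do not carry over. Pictures are saved under pics/ and viewed, at most 14 in all, crops included, and the job is handed in when it is done.

```bash
ls; mkdir -p pics; python3 - <<'E'
from rig import arm
import cv2,numpy as np,pickle
s=arm.observe();print(s)
d={}
for n in("scene","top"):
    c=arm.camera(n);d[n]=c;cv2.imwrite(f"pics/{n}0.png",c["img"][...,::-1]);print(n,c["mtx"],c["k1"],c["T"])
pickle.dump(d,open("c0.pkl","wb"))
E
```

```text
pics
{'t': 0.0, 'q': array([-1.43646162,  0.42671842,  0.07388347,  1.60659994, -0.03407649,
        1.11080081, -0.06713297]), 'qvel': array([ 0.00065794, -0.00046429,  0.00245726, -0.00023933, -0.00140306,
        0.00076079,  0.00140761]), 'joint_efforts': array([ 3.12393444e-03, -9.49801898e+01,  3.76277536e+00, -4.63503492e+01,
        1.95008592e-02,  1.01493645e-02,  7.98157794e-05]), 'tool_pos': array([0.18895889, 0.64754283, 0.19232379]), 'eef_rot': array([-4.44473935e-01, -3.10993782e+00,  1.98801620e-03]), 'wrist_force': array([-0.12131201, -0.10285835,  0.62010258]), 'ft_torque': array([ 0.0274039 , -0.0023462 ,  0.03655778]), 'grip_force': 0.0, 'gripper_width': 0.08570217510954045}
scene [[467.57253999   0.         253.85492945]
 [  0.         467.57253999 187.71641984]
 [  0.           0.           1.        ]] 0.034047245412825416 [[ 0.22470371 -0.55116184  0.80357257  1.45508846]
 [ 0.97440507  0.13264508 -0.18149391 -0.19102919]
 [-0.00655743  0.82378754  0.56686073  0.65710472]
 [ 0.          0.          0.          1.        ]]
top [[411.90300895   0.         253.5146629 ]
 [  0.         411.90300895 192.67763038]
 [  0.           0.           1.        ]] -0.1474178811256795 [[-0.07095944  0.97261722 -0.22131539  0.40420185]
 [-0.99747553 -0.06858866  0.01838909  0.01170886]
 [ 0.00270582  0.22206157  0.97502889  0.94020399]
 [ 0.          0.          0.          1.        ]]
```

View pics/top0.png

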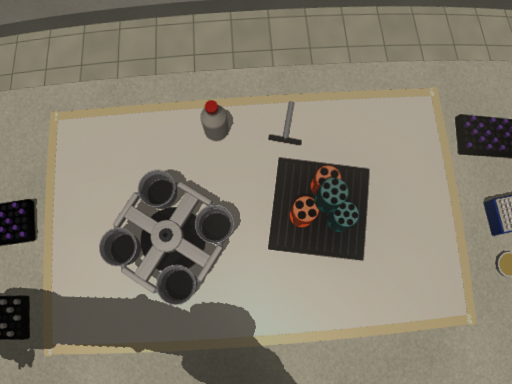

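View pics/scene0.png

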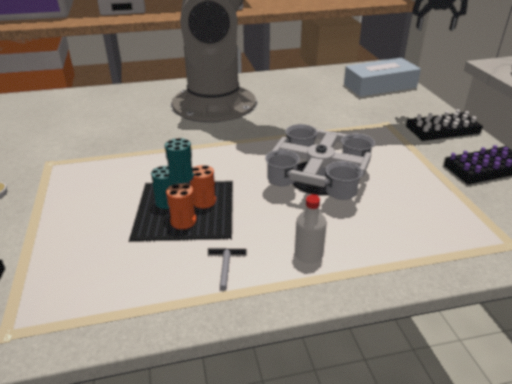

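```bash
cat > h.py <<'E'
import numpy as np,cv2
from scipy.optimize import least_squares
def cloud(c,T=None):
    T=c["T"] if T is None else T
    h,w=c["depth"].shape;u,v=np.meshgrid(np.arange(w),np.arange(h))
    k=c["mtx"];p=np.stack([u,v],-1).reshape(-1,1,2).astype(float)
    r=cv2.undistortPoints(p,k,np.array([c["k1"],0,0,0.])).reshape(h,w,2)
    d=c["depth"];P=np.stack([r[...,0]*d,-r[...,1]*d,-d],-1)
    P=P@T[:3,:3].T+T[:3,3];P[d==0]=np.nan
    return P
def pix(c,X):
    X=np.atleast_2d(X);C=(X-c["T"][:3,3])@c["T"][:3,:3]
    C=C*[1,-1,-1]
    return cv2.projectPoints(C,np.zeros(3),np.zeros(3),c["mtx"],np.array([c["k1"],0,0,0.]))[0][:,0]
def cfit(P,r,c0,loss="soft_l1"):
    f=lambda x:np.hypot(P[:,0]-x[0],P[:,1]-x[1])-r
    s=least_squares(f,c0,loss=loss,f_scale=.002);return s.x,np.sqrt(np.mean(s.fun**2))
E
python3 - <<'E'
from h import *;import pickle
d=pickle.load(open("c0.pkl","rb"))
for n in d:
    c=d[n];P=cloud(c);hsv=cv2.cvtColor(c["img"],cv2.COLOR_RGB2HSV)
    z=P[...,2]
    print(n,"bench z",np.nanmedian(z[abs(z)<.02]))
    ins=(P[...,1]<0)&(P[...,0]>.3)&(P[...,0]<.8)&(abs(P[...,1])<.5)
    for lo,hi in((.168,.182),(.083,.097)):
        m=(ins&(z>lo)&(z<hi)).astype(np.uint8)
        k,l,st,ce=cv2.connectedComponentsWithStats(m)
        for i in range(1,k):
            if st[i,4]>40:
                q=P[l==i];print(lo,st[i],"mean",q.mean(0),"mid",(q.max(0)+q.min(0))/2,q.max(0)-q.min(0),"hue",np.median(hsv[l==i],0))
    m=((P[...,1]>0)&(z>.082)&(z<.09)&(P[...,0]>.2)&(P[...,0]<.9)).astype(np.uint8)
    k,l,st,ce=cv2.connectedComponentsWithStats(m)
    for i in range(1,k):
        if st[i,4]>25:
            q=P[l==i];print("b",st[i],q.mean(0),"fit",cfit(q,.040,q.mean(0)[:2]))
E
```

```text
scene bench z 0.0013951046658625676
0.168 [164 138  27  16 332] mean [ 0.57940714 -0.15759923  0.17470542] mid [ 0.57510303 -0.1577515   0.17312922] [0.05616185 0.05462686 0.00982003] hue [88.  59.  90.5]
0.083 [151 165  63  36 951] mean [ 0.58711677 -0.15717372  0.09085628] mid [ 0.58251821 -0.15279562  0.0899813 ] [0.1401644  0.13767624 0.01395633] hue [  9. 118. 116.]
b [285 124  32  16 147] [0.41397518 0.17158583 0.08537241] fit (array([0.42034598, 0.16831888]), np.float64(0.0025326777143569634))
b [341 133  34  18 167] [0.49831722 0.2935578  0.08534872] fit (array([0.50716063, 0.29075876]), np.float64(0.002584112356070546))
b [307 144  28  16 236] [0.53060144 0.18335047 0.08452748] fit (array([0.50420312, 0.19555268]), np.float64(0.011517937873360475))
b [265 150  34  19 171] [0.53318844 0.08516554 0.08531674] fit (array([0.54216956, 0.08243671]), np.float64(0.0024545604097017276))
b [325 161  38  21 201] [0.62052356 0.20732332 0.08544655] fit (array([0.62784113, 0.20459313]), np.float64(0.0021119641102947144))
b [296 218  30  15 124] [0.80332641 0.06534509 0.08621438] fit (arra
[... 859 characters left out ...]
91302]), np.float64(0.0031479019479080327))
b [137 169  36  38 180] [0.62962542 0.21424113 0.08479556] fit (array([0.62410838, 0.20350641]), np.float64(0.0015367919965056976))
b [195 204  39  39 238] [0.54011999 0.08352959 0.08469808] fit (array([0.53815363, 0.08315509]), np.float64(0.0018038694652042758))
b [151 220  31  32 370] [0.51925325 0.1865893  0.08357585] fit (array([0.54042983, 0.19937025]), np.float64(0.016109556373366172))
b [ 99 228  38  39 216] [0.50666856 0.29374109 0.08483278] fit (array([0.50240649, 0.28943089]), np.float64(0.00187694005375196))
b [157 264  39  41 242] [0.41726898 0.17020061 0.08489009] fit (array([0.41783941, 0.16793767]), np.float64(0.0016359775217263308))
```

```bash
python3 -c "
import cv2
i=cv2.imread('pics/top0.png');s=cv2.imread('pics/scene0.png')
a=cv2.resize(i[150:250,260:380],(480,400),interpolation=2);b=cv2.resize(s[130:250,120:250],(320,296),interpolation=2)
import numpy as np
o=np.zeros((400,800,3),'uint8');o[:,:480]=a;o[:296,480:]=b;cv2.imwrite('pics/crop0.png',o)"
```

```text
(no output)
```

View pics/crop0.png

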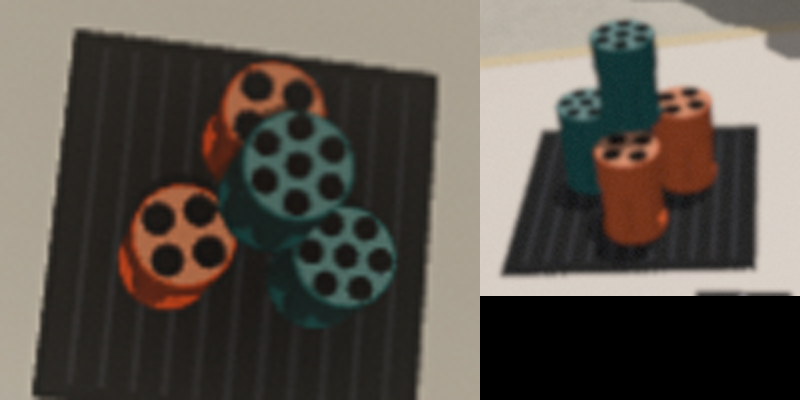

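```bash
cat >> h.py <<'E'
from scipy.spatial.transform import Rotation as Ro
def rv(a):
    y=np.array([np.cos(a),np.sin(a),0]);z=np.array([0,0,-1.]);return Ro.from_matrix(np.stack([np.cross(y,z),y,z],1)).as_rotvec()
B=[np.array(b) for b in((.626,.204),(.540,.083),(.419,.168),(.505,.290))]
E
python3 - <<'E'
from h import *;from rig import arm;import pickle
q=arm.observe()["q"]
C=np.array([.572,-.157])
for nm,p,a0 in [("top",C,108)]+[("l%d"%k,C+.05*np.array([np.cos(np.radians(k)),np.sin(np.radians(k))]),k+90) for k in(-12,108,228)]+[("b%d"%i,b,None) for i,b in enumerate(B)]:
    for a in ([a0,a0+180] if a0 is not None else range(0,360,45)):
        r=[]
        for z in(.06,.145,.25):
            j=arm.inverse_kinematics([*p,z],rv(np.radians(a)));r.append("-" if j is None else "%.1f"%j[6])
        print(nm,a,r)
y0=np.degrees(np.arctan2(*Ro.from_rotvec(arm.observe()["eef_rot"]).as_matrix()[[1,0],1]));print(y0)
cs={}
for n,p in(("rot",(.4725,.1865,.36)),("stk",(.52,-.157,.36))):
    arm.move_pose(p,rv(np.radians(y0 if n=="rot" else 108)))
    s=arm.observe();c=arm.camera("wrist")
    M=np.eye(4);M[:3,:3]=Ro.from_rotvec(s["eef_rot"]).as_matrix();M[:3,3]=s["tool_pos"];c["T"]=M@c["hand_eye"];cs[n]=c
    cv2.imwrite(f"pics/w{n}.png",c["img"][...,::-1]);print(s["t"],s["q"],c["hand_eye"].round(3).tolist())
pickle.dump(cs,open("c1.pkl","wb"))
o=np.hstack([cv2.resize(c["img"][...,::-1],(400,300)) for c in cs.values()]);cv2.imwrite("pics/w.png",o)
E
```

```text
top 108 ['2.4', '2.4', '2.4']
top 288 ['-0.4', '-0.7', '-0.6']
l-12 78 ['1.9', '1.9', '1.9']
l-12 258 ['-0.9', '-1.2', '-1.3']
l108 198 ['-1.9', '-2.1', '-2.3']
l108 378 ['1.1', '0.9', '0.7']
l228 318 ['0.0', '-0.2', '-0.3']
l228 498 ['2.2', '2.3', '2.4']
b0 0 ['-0.0', '-0.1', '-0.2']
b0 45 ['0.7', '0.6', '0.5']
b0 90 ['1.3', '1.3', '1.3']
b0 135 ['2.0', '2.0', '2.0']
b0 180 ['2.7', '2.7', '2.4']
b0 225 ['-2.0', '-2.1', '-2.2']
b0 270 ['-1.6', '-1.6', '-1.7']
b0 315 ['-0.8', '-0.9', '-0.9']
b1 0 ['0.1', '-0.0', '-0.1']
b1 45 ['0.8', '0.7', '0.6']
b1 90 ['1.5', '1.5', '1.4']
b1 135 ['2.2', '2.2', '2.2']
b1 180 ['2.3', '2.5', '2.6']
b1 225 ['-1.8', '-2.0', '-2.2']
b1 270 ['-1.3', '-1.5', '-1.6']
b1 315 ['-0.7', '-0.8', '-0.9']
b2 0 ['-0.3', '-0.4', '-0.5']
b2 45 ['0.4', '0.3', '0.3']
b2 90 ['1.2', '1.1', '1.0']
b2 135 ['1.9', '1.9', '1.8']
b2 180 ['2.6', '2.6', '2.6']
b2 225 ['-2.1', '-2.5', '-']
b2 270 ['-1.7', '-2.0', '-2.1']
b2 315 ['-1.0', '-1.2', '-1.3']
b3 0 ['-0.3', '-0.4', '-0.5']
b3 45 ['0.3', '0.3', '0.2']
b3 90 ['1.0', '1.0', '1.0']
b3 135 ['1.7', '1.8', '1.8']
b3 180 ['2.4', '2.5', '2.5']
b3 225 ['-2.2', '-2.3', '-2.5']
b3 270 ['-1.8', '-1.9', '-2.0']
b3 315 ['-1.1', '-1.2', '-1.3']
73.73519380120467
2.1417 [-0.93589672  0.01990948  0.44407972  1.75930867 -0.00851846  1.3649664
  0.7983197 ] [[0.001, 0.957, 0.289, 0.075], [1.0, -0.001, 0.0, 0.0], [0.001, 0.289, -0.957, -0.181], [0.0, 0.0, 0.0, 1.0]]
3.5 [-0.61090529  0.10796641  0.87381007  1.70712405 -0.08452256  1.36602714
  2.16315009] [[0.001, 0.957, 0.289, 0.074], [1.0, -0.002, 0.0, 0.001], [0.001, 0.289, -0.957, -0.181], [0.0, 0.0, 0.0, 1.0]]
```

View pics/w.png

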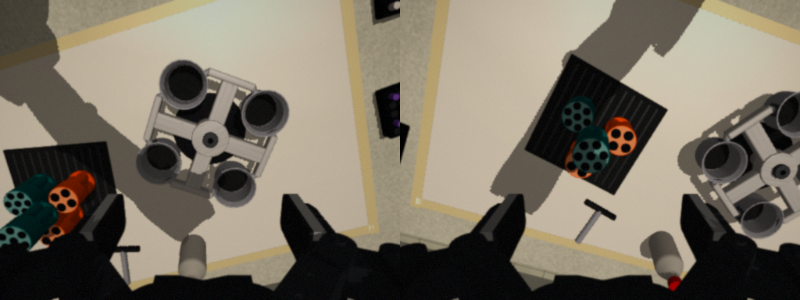

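```bash
python3 - <<'E'
from h import *;import pickle
d={**pickle.load(open("c0.pkl","rb")),**pickle.load(open("c1.pkl","rb"))}
C=np.array([.572,-.157]);L=[C+.05*np.array([np.cos(a),np.sin(a)]) for a in np.radians([-12,108,228])]
def outline(P,z,c,zt):  # bounding mid/extents & circle fit to hull
    m=(abs(P[...,2]-z)<zt)&(np.hypot(P[...,0]-c[0],P[...,1]-c[1])<.036);q=P[m]
    if len(q)<60:return None
    h=cv2.convexHull(q[:,:2].astype(np.float32))[:,0]
    f=least_squares(lambda x:np.hypot(h[:,0]-x[0],h[:,1]-x[1])-.0275,c,loss="soft_l1",f_scale=.001).x
    return f.round(4),len(q),np.median(q[:,2]).round(4)
for n,c in d.items():
    P=cloud(c)
    if n!="rot":
        print(n,"top",outline(P,.174,C,.006),*[outline(P,.09,l,.006) for l in L])
    if n!="stk":
        o=[]
        for b in B:
            r=np.hypot(P[...,0]-b[0],P[...,1]-b[1]);q=P[(abs(P[...,2]-.086)<.004)&(r<.048)&(r>.03)]
            if len(q)>40:o.append(cfit(q,.040,b)[0])
        o=np.array(o);print(n,o.round(4).tolist(),o.mean(0))
E
```

```text
scene top (array([ 0.5753, -0.1575]), 332, np.float64(0.1752)) (array([ 0.6242, -0.166 ]), 396, np.float64(0.0914)) (array([ 0.5595, -0.1107]), 278, np.float64(0.0914)) (array([ 0.5434, -0.1951]), 231, np.float64(0.0914))
scene [[0.6278, 0.2046], [0.5422, 0.0824], [0.4203, 0.1683], [0.5072, 0.2908]] [0.52437932 0.18652687]
top top (array([ 0.5709, -0.1575]), 628, np.float64(0.1743)) (array([ 0.62  , -0.1665]), 309, np.float64(0.0903)) (array([ 0.5557, -0.1114]), 537, np.float64(0.0901)) (array([ 0.5379, -0.1948]), 512, np.float64(0.0903))
top [[0.6242, 0.204], [0.5382, 0.0832], [0.4178, 0.1679], [0.5024, 0.2894]] [0.52063885 0.18612502]
rot [[0.6236, 0.2049], [0.5386, 0.0841], [0.4178, 0.1693], [0.5029, 0.29]] [0.5207184 0.1870449]
stk top (array([ 0.5712, -0.1571]), 1796, np.float64(0.1742)) (array([ 0.6206, -0.1657]), 441, np.float64(0.0902)) (array([ 0.5559, -0.1107]), 1173, np.float64(0.0902)) (array([ 0.539 , -0.1947]), 1303, np.float64(0.0903))
```

```bash
cat >> h.py <<'E'
B=[np.array(b) for b in((.6239,.2045),(.5384,.0836),(.4178,.1686),(.5027,.2897))]
S={"top":((.571,-.1573),45,.090),"o_rear":((.6203,-.166),78,.006),"o_left":((.5558,-.111),18,.006),"teal":((.5385,-.1948),-42,.006)}
H=.054
def pick(arm,n,h=H):
    p,a,z=S[n];r=rv(np.radians(a))
    arm.move_pose([*p,z+h+.09],r);arm.movel([*p,z+h],vel=.12)
    arm.close_gripper(f_grip=50);s=arm.observe();print(n,"w",s["gripper_width"],"F",s["grip_force"],s["tool_pos"],s["t"])
    arm.movel([*p,z+h+.03],vel=.1);arm.movel([*p,max(z+h+.09,.25)],vel=.25);print(arm.observe()["gripper_width"])
def place_above(arm,n,b,h=H):
    arm.move_pose([*B[b],.19+h],rv(np.radians(S[n][1])))
def place(arm,n,b,h=H):
    arm.movel([*B[b],.095+h],vel=.15);z=.095
    while z>.035:
        z=max(z-.01,.0345);arm.movel([*B[b],z+h],vel=.08);f=arm.observe()["wrist_force"]
        if np.linalg.norm(f)>25:print("contact",z,f);break
    s=arm.observe();print("low",z,s["wrist_force"],s["tool_pos"],s["gripper_width"])
    arm.let_go();arm.movel([*B[b],.215],vel=.2);print(arm.observe()["t"])
E
python3 - <<'E'
from h import *;from rig import arm
pick(arm,"top");place_above(arm,"top",0);arm.movel([*B[0],.095+H])
ws=arm.observe()["wrist_force"];print(ws)
a=arm.camera("scene")["img"][80:260,200:440];w=arm.camera("wrist")["img"]
cv2.imwrite("pics/h1.png",np.hstack([cv2.resize(a,(400,300)),cv2.resize(w,(400,300))])[...,::-1])
E
```

```text
top w 0.00010203723279760124 F 0.0 [ 0.5709974  -0.1573232   0.14399131] 6.1
-0.00028447458930875376
[ 0.43069081 -0.00190403  0.12814109]
```

View pics/h1.png

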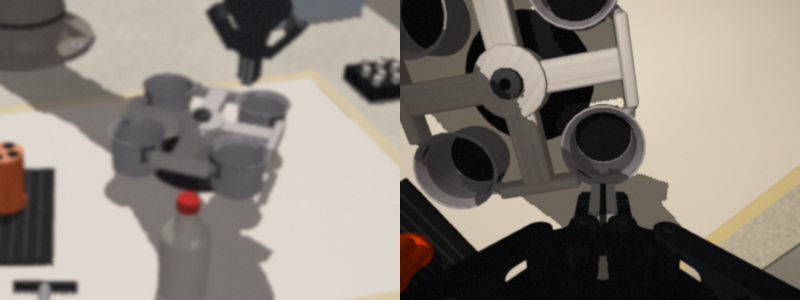

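```bash
python3 - <<'E'
from h import *;from rig import arm
s=arm.observe();c=arm.camera("scene");t=arm.camera("top");w=arm.camera("wrist")
print(s["tool_pos"],s["eef_rot"],rv(np.radians(45)),s["q"])
print("scene",pix(c,s["tool_pos"]),"top",pix(t,s["tool_pos"]))
w["T"]=w["hand_eye"];print("wrist",pix(w,[0,0,0.]))
cv2.imwrite("pics/h2.png",np.hstack([c["img"][80:300,110:390],t["img"][140:360,90:370]])[...,::-1])
P=cloud(c);
# lowest pts near gripper
m=(P[...,2]>.1)&(P[...,0]>.35)&(P[...,1]>0)&(P[...,1]<.4)&(P[...,0]<.7);q=P[m];i=np.argsort(q[:,2])[:8];print(q[i])
E
```

```text
[0.62458152 0.20449352 0.15015603] [1.20202204e+00 2.90136988e+00 1.91829142e-03] [1.20223546 2.90245315 0.        ] [-1.02383185  0.58145612  0.87974148  1.72609889 -0.50262481  1.07426097
  0.80734856]
scene [[346.05897949 145.47533955]] top [[148.46751871 179.8349066 ]]
wrist [[259.91371482 222.47657193]]
[[0.63179302 0.20837549 0.18884569]
 [0.62986721 0.21132668 0.18988786]
 [0.63071731 0.19482264 0.19238294]
 [0.63715524 0.20119872 0.19247091]
 [0.63240102 0.20090119 0.19247292]
 [0.63779223 0.20317795 0.19254546]
 [0.63189257 0.19656037 0.19275925]
 [0.63306311 0.19829627 0.19313336]]
```

View pics/h2.png

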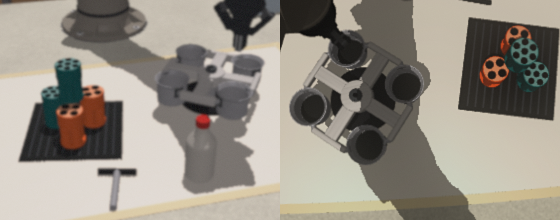

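```bash
python3 - <<'E'
from h import *;from rig import arm
s=arm.observe();c=arm.camera("scene");t=arm.camera("top");w=arm.camera("wrist")
f=lambda i,u,v,r=32:cv2.resize(i[v-r:v+r,u-r:u+r],(260,260),interpolation=cv2.INTER_CUBIC)
cv2.imwrite("pics/h3.png",np.hstack([f(c["img"],350,130),f(t["img"],150,180),f(w["img"],256,250,48)])[...,::-1])
for n,x in(("scene",c),("top",t)):
    P=cloud(x);M=P[...,2]
    m=(np.hypot(P[...,0]-.6246,P[...,1]-.2045)<.03)&(M>.1);q=P[m];i=np.argsort(q[:,2]);print(n,len(q),q[i][:6].round(4).tolist())
w["T"]=w["hand_eye"];P=cloud(w)
for v in range(226,262,4):print(v,P[v,[248,252,256,260,264]].round(3)[:,[0,1,2]].tolist())
E
```

```text
scene 1120 [[0.6273, 0.2126, 0.1885], [0.6341, 0.2073, 0.1901], [0.6294, 0.1977, 0.1913], [0.631, 0.1993, 0.192], [0.6358, 0.1995, 0.192], [0.6303, 0.195, 0.1922]]
top 1517 [[0.6127, 0.2095, 0.2034], [0.6127, 0.2077, 0.2102], [0.6053, 0.2024, 0.2364], [0.602, 0.1977, 0.2404], [0.6152, 0.1776, 0.2409], [0.6168, 0.1808, 0.2426]]
226 [[-0.033, -0.009, 0.072], [-0.033, -0.006, 0.073], [-0.033, -0.003, 0.074], [-0.034, 0.0, 0.075], [-0.034, 0.003, 0.075]]
230 [[-0.034, -0.009, 0.067], [-0.035, -0.006, 0.069], [-0.036, -0.003, 0.07], [-0.036, 0.0, 0.071], [-0.035, 0.003, 0.069]]
234 [[-0.037, -0.009, 0.065], [-0.037, -0.006, 0.066], [-0.038, -0.003, 0.067], [-0.038, 0.0, 0.067], [-0.037, 0.003, 0.067]]
238 [[0.012, -0.005, -0.046], [0.012, -0.003, -0.047], [0.012, -0.002, -0.046], [0.012, -0.0, -0.046], [0.012, 0.002, -0.046]]
242 [[0.011, -0.005, -0.049], [0.012, -0.003, -0.051], [0.011, -0.002, -0.049], [0.012, -0.0, -0.05], [0.011, 0.002, -0.049]]
246 [[0.012, -0.005, -0.054], [0.012, -0.003, -0.054], [0.012, -0.002, -0.054], [0.012, -0.0, -0.053], [0.012, 0.002, -0.054]]
250 [[0.011, -0.005, -0.057], [0.012, -0.003, -0.057], [0.012, -0.002, -0.058], [0.012, -0.0, -0.058], [0.012, 0.002, -0.057]]
254 [[0.012, -0.005, -0.061], [0.012, -0.003, -0.061], [0.012, -0.002, -0.061], [0.012, -0.0, -0.06], [0.012, 0.002, -0.061]]
258 [[0.012, -0.005, -0.064], [0.012, -0.003, -0.064], [0.011, -0.002, -0.063], [0.011, -0.0, -0.063], [0.012, 0.001, -0.065]]
```

View pics/h3.png

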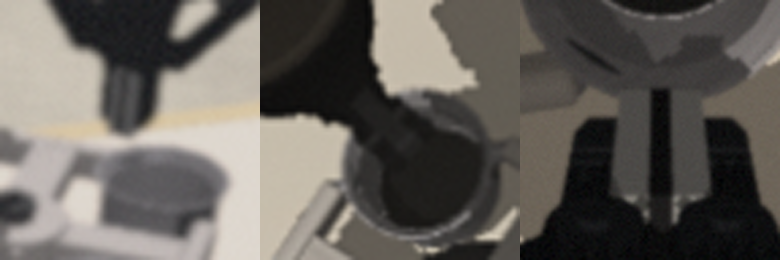

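```bash
sed -i 's/^H=.*/H=.009/; s/max(z+h+.09,.25)/.19+h/; s/\[\*B\[b\],.215\]/[*B[b],.12+h]/' h.py
python3 - <<'E'
from h import *;from rig import arm
arm.movel([*B[0],.22],vel=.3);arm.let_go()
pick(arm,"top");place_above(arm,"top",0);arm.movel([*B[0],.12+H])
s=arm.observe();print(s["wrist_force"],s["t"])
c=arm.camera("scene");w=arm.camera("wrist")
cv2.imwrite("pics/h4.png",np.hstack([cv2.resize(c["img"][90:210,280:400],(400,400)),cv2.resize(w["img"][0:384,64:448],(400,400))])[...,::-1])
w["T"]=w["hand_eye"];P=cloud(w)
m=(abs(P[...,0])<.05)&(abs(P[...,1])<.06)&(P[...,2]<.04);v,u=np.where(m)
for y in(-.033,.033,0):
    q=P[m&(abs(P[...,1]-y)<.003)];i=np.argsort(-q[:,2])[:4];print(y,q[i].round(3).tolist())
E
```

```text
top w 0.05528134464260652 F 51.44243001937866 [ 0.57156486 -0.15733198  0.09976698] 13.3833
0.05455200727566763
[ 0.15408622  0.06578378 -1.18807545] 16.25
-0.033 [[0.011, -0.032, -0.046], [0.011, -0.032, -0.046], [0.011, -0.034, -0.046], [0.012, -0.034, -0.047]]
0.033 [[0.011, 0.031, -0.045], [0.012, 0.031, -0.046], [0.012, 0.032, -0.047], [0.012, 0.033, -0.047]]
0 [[0.028, -0.001, 0.008], [0.028, -0.002, 0.008], [0.027, 0.002, 0.008], [0.027, 0.003, 0.008]]
```

View pics/h4.png

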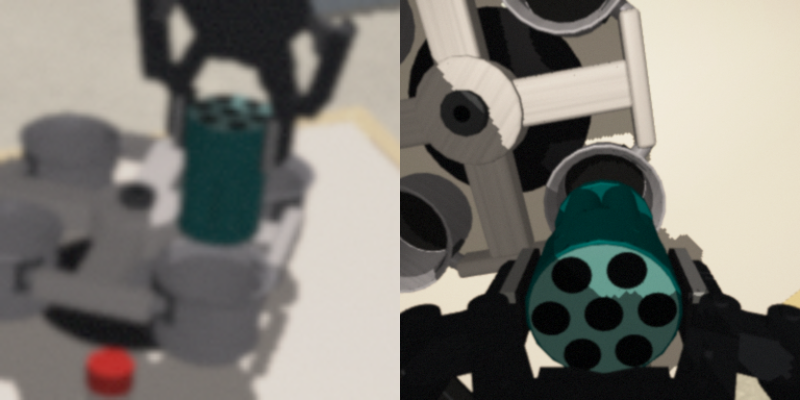

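```bash
sed -i 's/while z>.035/while z>.037/; s/max(z-.01,.0345)/max(z-.01,.0365)/; s/>25:/>12:/' h.py
python3 - <<'E'
from h import *;from rig import arm
place(arm,"top",0)
h=.0115
pick(arm,"teal",h);place_above(arm,"teal",2,h)
c=arm.camera("scene");t=arm.camera("top")
cv2.imwrite("pics/h5.png",np.hstack([cv2.resize(c["img"][80:260,120:400],(400,257)),cv2.resize(t["img"][120:300,90:370],(400,257))])[...,::-1])
P=cloud(t);m=(abs(P[...,2]-.118)<.01)&(np.hypot(P[...,0]-B[0][0],P[...,1]-B[0][1])<.04);q=P[m];print(len(q),(q.max(0)+q.min(0))/2,np.median(q[:,2]))
E
```

```text
low 0.0365 [ 0.36565491  0.63725266 -1.58705065] [0.62357458 0.2043972  0.04494178] 0.0550177409634093
19.2833
teal w 0.05483022699676965 F 50.89714765548706 [ 0.53896149 -0.1948749   0.01823501] 22.0917
0.05450482425301008
582 [0.62319363 0.20284223 0.11554974] 0.1179402051212769
```

View pics/h5.png

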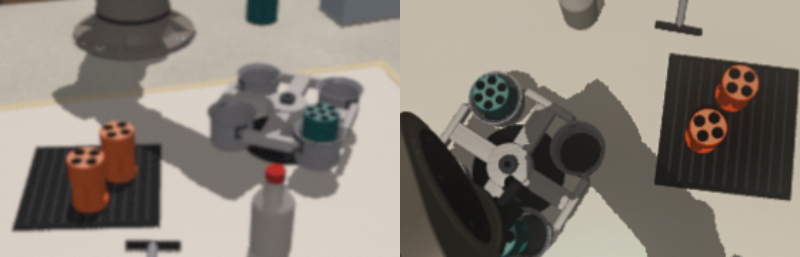

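```bash
python3 - <<'E'
from h import *;from rig import arm
h=.0115
place(arm,"teal",2,h)
for n,b in(("o_left",1),("o_rear",3)):
    pick(arm,n,h)
    if arm.observe()["gripper_width"]<.05: raise SystemExit("missed")
    place_above(arm,n,b,h);place(arm,n,b,h)
arm.movel([*B[3],.22],vel=.3);arm.move_pose([.52,-.157,.3],rv(np.radians(18)))
c=arm.camera("scene");t=arm.camera("top")
cv2.imwrite("pics/h6.png",np.hstack([cv2.resize(c["img"][80:260,120:400],(400,257)),cv2.resize(t["img"][120:300,90:370],(400,257))])[...,::-1])
P=cloud(t)
for b in B:
    m=(abs(P[...,2]-.118)<.01)&(np.hypot(P[...,0]-b[0],P[...,1]-b[1])<.04);q=P[m];print(len(q),(q.max(0)+q.min(0))/2-[*b,0],np.median(q[:,2]))
E
```

```text
low 0.0365 [ 0.30570047 -0.11081907 -0.46267572] [0.41767314 0.16839056 0.04802799] 0.055132454860732975
28.3333
o_left w 0.05512999236007003 F 50.8413952589035 [ 0.55637288 -0.11096474  0.01831324] 31.1667
0.05475469658717075
low 0.0365 [ 0.08854905  0.1608424  -1.20134022] [0.5380428  0.08347001 0.04751395] 0.054619805870465284
36.5833
o_rear w 0.055024343770377716 F 51.68700456619263 [ 0.62081287 -0.16592185  0.01840289] 39.2083
0.05517276988622925
low 0.0365 [-0.18297117 -0.98042257 -1.39523566] [0.50244304 0.28947665 0.04748828] 0.05470876963605881
45.5417
584 [-0.00082733 -0.00161996  0.11537065] 0.11793043521225194
604 [-0.00085032 -0.00040255  0.11520766] 0.11809104907534218
638 [-1.05667284e-04 -9.24939629e-04  1.15533633e-01] 0.11797678323801924
603 [-0.00103798 -0.00082545  0.11532146] 0.1178819529360301
```

View pics/h6.png

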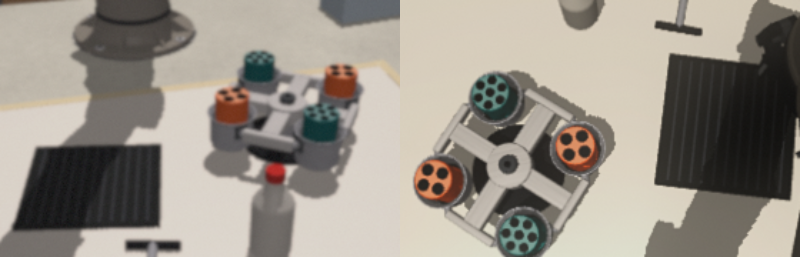

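All four inserts are seated (tops at 118 mm), with teal opposite teal and orange opposite orange, and the bystanders have not moved.

```bash
python3 -c "
from rig import arm
print(arm.hand_in())"
```

```text
the job is handed in; nothing more can be done
None
```

I handed the job in at about 47 s on the robot's clock: all four inserts are seated upright in the buckets, teal opposite teal and orange opposite orange, with the rotor key and wash bottle left alone. My first grasp closed on air because the fingertips sit about 45 mm behind the reported TCP; I corrected for that and nothing was disturbed.

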